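Drop a charge of ceramic balls into the measuring tube and hold the spring gate open

ROBOT

A 7-joint arm with a two-finger parallel gripper is mounted at the origin on a cart in front of the work surface, level with it; the furniture and walls round the work are solid. World frame = base frame: x ahead of the robot, y to its left, z up, the work surface at z = 0. Lengths are in m, angles in rad, forces in N, time in s.
With the tool pointing down it reaches from about 0.4 to 0.85 m from the base axis. Payload 4.5 kg.
Tool frame: the origin (TCP) lies where the fingers leave the gripper's body, on its centre line; the fingertips stand 64 mm ahead of it and the grasp point (between the pads) lies 45 mm ahead of it; z points along the fingers, y is the line along which they close (so a half turn about z gives the same grasp; the last joint's range is limited). The gripper opens to 88 mm and grips with 3 to 60 N. Pads are 18 mm wide; open, the fingers measure 123 mm over their backs; the gripper's body (75 mm by 187 mm) begins 45 mm behind the grasp point.
Start: joints at [1.344, 0.689, -0.195, 1.565, 0.157, 0.902, -0.215], TCP at [0.161, -0.604, 0.303] pointing down, gripper open.
Joint ranges: [-3.01, 3.01], [-0.46, 2.08], [-1.47, 1.51], [0.13, 2.56], [-1, 4.14], [0.04, 2.09], [-2.66, 2.66]. Speed limits (rad/s): [2.57, 2.57, 3.14, 3.14, 3.14, 3.14, 3.14].

INTERFACE

Orientations are given as a unit quaternion [x, y, z, w].
In Python, from plant import r gives the robot as it stands.
- The arm moves only by the tool play_rows, never from a script. Its arguments are lists of equal length, an entry for each row: "translation": the shift along the tool's x, y, z in m, a list of three; "delta_rot": the turn, a rotation vector about the tool's x, y, z in degrees, a list of three; "grip": the opening, from -1 (shut) to 1 (fully open). In form: {"translation": [[x, y, z], ...], "delta_rot": [[rx, ry, rz], ...], "grip": [grip, ...]}. A call has 1 to 20 rows; each row shifts and turns the commanded pose from where the row before left it, along the tool's axes as they then stand; what a row does not reach is not made up. A row lasts 1/8 s, in which the tool goes at most 62.5 mm and 10.7 degrees, less where a joint would pass 70% of its speed; a pose out of reach is approached as far as the arm can. A call with a gripper value outside its range is refused whole. The fingers move at their own pace and stop on an object; "squeeze" is the grip in N (left out, the last holds). Time passes only in rows, so rows that do not move let the fingers close. It gives the time, the measured TCP pose, the force, the opening and the grip force at its end, in the units of the state.
- r.get_state(): the state, without advancing time (a new reading comes with each control period).
- r.snapshot(name): name is "side" or "top"; returns the picture (420x560x3 uint8, blue, green, red); there is no depth.
- r.get_calibration(name): a dict with "intrinsics" (3x3 intrinsics, pixels), "eye" and "rotation" of the camera in the world. Camera axes: x right, y up, looking along -z (the intrinsics and any distortion apply to the point x, -y, -z); pixel columns grow to the right and rows downward; lengths in m; the calibration is good to about 2 mm. A picture is of the moment at which its call begins. get_calibration takes no time and is no camera call.
- r.finish_job(): hands the job in; it is judged then, once.
Trained networks look in the newest picture that a camera, given by its name, has taken for a name from the list of things; names that differ only in an ending like _2 or _b are one class to them, and where a whole thing is asked for, a point or a joint stands for the part that bears it (a point fixed in the world has none). Each returns a list of dicts, best first, with "confidence" (0 to 1); they miss things now and then, are a little off and sometimes report something else, mostly with a low value. They report only what shows in the picture. A call takes as long as a camera call. They do not tell look-alikes from the thing itself.
- r.look_for(camera, target): "point" ([x, y, z] in m, in world coordinates, good to about 4 mm: the middle of the surface that is visible of it).
- r.silhouettes(camera, target): "pixels" (420x560 bool, what is visible of it).
The state is a dict: "clock": time; "q": joint angles; "qd": joint speeds; "joint_torque": joint torques, N m; "tool_pos": TCP position; "eef_rot": TCP orientation; "contact_force": force on the tool from outside, world axes, zero at the start; "moment": the same for the moment, N m; "opening": opening from 0.0 (shut) to 1.0 (fully open); "finger_force": force on a finger pad.
Only numpy, scipy, OpenCV 4.12 (cv2) and the standard library are available. Lean on these libraries where they do the work, as an engineer would, in place of code of your own. Each camera call takes 0.05 s, during which the arm holds its last target. There are 200 camera calls.

TASK

Bulk density test: with the spring gate under the hopper still shut, tip all six balls from the scoop into the hopper, then set the empty scoop back down upright on the table, clear of the stand. Now take the gate lever by its black upright grip, swing it away from you against its spring all the way to its stop so that every ball drops into the measuring tube, and finish while still holding the lever there (let go, it would snap shut and jar the packing). Leave the tube standing in its seat and do not knock over or shove the things round about.

Things in the scene. Friction and masses are not known exactly. Their poses are not given: they have to be found in the camera images.
- scoop: Loose steel hand scoop, about 160 g empty; the balls lie on its flat floor. Origin under the pan, z up; its -x axis points to the open front, +x to the handle. Pan 60 mm wide, side walls 26 mm high, floor 3 mm thick from x = -25 to +36 mm, then a ramp rising at 0.26 rad to the front lip.
- scoop_grip (a point): point to grip on the scoop's black handle, 77 mm behind and 36 mm above the scoop's origin; the handle is a flat-sided bar 16 mm wide (across the scoop's y), 18 mm deep, running from 37 to 116 mm behind the origin and rising 0.14 rad to the rear
- scoop_lip (a point): middle of the scoop's front lip, 58 mm in front of and 12 mm above its origin. Carried level the balls stay in; they roll out over the lip once the front is tipped down more than about 0.3 rad, and 0.7 to 0.8 rad empties it
- stand: Fixed bulk-density stand: grey base plate 170 x 130 mm (x from -73 to +97 mm, 14 mm high), a column at x = +80 mm, a steel hopper on top and the spring gate under the hopper. Origin on the table under the hopper's axis; -x is its front (towards the robot, turned by up to 0.3 rad), z up. The hopper's axis is x = y = 0.
- hopper_mouth (a point): centre of the hopper's open top, 186 mm above the table; inside 123 mm across, straight for 20 mm, then a cone down to a 42 mm throat; outside 132 mm across. Overhead, a wall cabinet hangs over the back of the table (x beyond 0.60 m, from 0.53 m up); a photometer 225 mm high stands on the right (x beyond 0.53 m, y below -0.30 m)
- tube_seat (a point): centre of the seat ring's floor on the base plate, 14 mm above the table, under the hopper
- gate_pivot (a point): the gate's upright pivot axis, 55 mm to the stand's -y side of the hopper's axis, 96 mm above the table
- lever_grip (a point): the lever's black upright round grip, 19 mm across and 52 mm tall (98 to 150 mm above the table); this point lies on its axis 126 mm above the table, 120 mm from gate_pivot. It moves with the lever. Shut, it stands to the stand's -y side and in front (-65, -156 mm in the stand's frame); at the stop it is behind (+65, -156 mm).
- gate (a joint): angle of the gate and its lever in rad: 0 = shut (sprung), 1.15 = at the stop, hopper outlet fully open; it grows counter-clockwise seen from above, so the grip moves away from the robot. The spring always closes it: at the grip about 1.5 N when shut and 4 N at the stop; it swings shut if let go.
- tube: clear measuring tube, loose, standing in the seat ring (6 mm deep) under the hopper; 53 mm outside, 47 mm inside, 76 mm high, floor 4 mm; origin at the centre of its underside
- ball_1_center (a point): centre of terracotta-coloured ceramic ball 1 of 6, 13 mm across, 10 g; at the start in the scoop
- ball_2_center (a point): centre of terracotta-coloured ceramic ball 2 of 6, 13 mm across, 10 g; at the start in the scoop
- ball_3_center (a point): centre of terracotta-coloured ceramic ball 3 of 6, 13 mm across, 10 g; at the start in the scoop
- ball_4_center (a point): centre of terracotta-coloured ceramic ball 4 of 6, 13 mm across, 10 g; at the start in the scoop
- ball_5_center (a point): centre of terracotta-coloured ceramic ball 5 of 6, 13 mm across, 10 g; at the start in the scoop
- ball_6_center (a point): centre of terracotta-coloured ceramic ball 6 of 6, 13 mm across, 10 g; at the start in the scoop
- wash_bottle: white wash bottle with a red cap and bent spout, 70 x 112 x 232 mm; a bystander; origin at the centre of its underside
- sample_pot: white sample pot with a press lid, 81 mm across, 100 mm high; a bystander; origin at the centre of its underside
- dropper_red: small white dropper bottle with a red cap, 25 mm across, 70 mm high; a bystander; origin at the centre of its underside
- stoppered_vial: glass vial with a black stopper, 33 mm across, 58 mm high; a bystander; origin at the centre of its underside
- tape_roll: roll of tan adhesive tape lying flat, 98 mm across, 25 mm high; a bystander; origin at the centre of its underside
Mind the look-alikes: they are no part of the job. Leave any yellow look-alike of the tube alone.

How it is judged:
By the outcome, as a careful person would: the job done as asked, in the order asked, and still so for the second after the job is handed in, while the arm keeps its last pose, push and grip.
It also fails if it takes over 72 s, if anything falls off the work surface, if the arm or the gripper's body presses on something with over 40 N, if the wrist force passes 120 N, or if a joint passes its speed limit or range.

## Working session

There is one attempt and no reset: what is moved stays moved. The work goes in short steps, Python scripts to look and compute and a tool call to move; the robot and the scene stay as the last step left them, time stands still between calls to the robot, and variables do not carry over. Pictures are saved under pics/ and viewed, at most 10 in all, crops included, and the job is handed in when it is done.

Besides the shell and the picture viewer there is one more tool, called after "Emit:" as name(argument=value, ...) on one line, values as JSON. play_rows: Moves the arm, as the interface text tells. Its arguments: {"type":"object","properties":{"translation":{"type":"array","items":{"type":"array","items":{"type":"number"}}},"delta_rot":{"type":"array","items":{"type":"array","items":{"type":"number"}}},"grip":{"type":"array","items":{"type":"number"}},"squeeze":{"type":"number"}},"required":["translation","delta_rot","grip"]}

```bash
mkdir -p pics; ls; cat > h.py <<'E'
import numpy as np, cv2
from plant import r
from scipy.spatial.transform import Rotation as R
def proj(cam,P):
    c=r.get_calibration(cam); p=np.array(c["rotation"]).T@(np.array(P)-np.array(c["eye"]))
    u=np.array(c["intrinsics"])@np.array([p[0],-p[1],-p[2]]); return u[:2]/u[2]
def ray(cam,uv):
    c=r.get_calibration(cam); d=np.linalg.inv(np.array(c["intrinsics"]))@np.array([uv[0],uv[1],1.])
    d=np.array(c["rotation"])@np.array([d[0],-d[1],-d[2]]); return np.array(c["eye"]),d/np.linalg.norm(d)
def atz(cam,uv,z):
    e,d=ray(cam,uv); return e+d*(z-e[2])/d[2]
def tri(a,b):
    (e1,d1),(e2,d2)=ray(*a),ray(*b)
    t=np.linalg.lstsq(np.stack([d1,-d2],1),e2-e1,rcond=None)[0]
    p,q=e1+t[0]*d1,e2+t[1]*d2; return (p+q)/2,np.linalg.norm(p-q)
E
python3 - <<'E'
from h import *
for c in("side","top"):
    cv2.imwrite(f"pics/{c}0.png",r.snapshot(c)); k=r.get_calibration(c); print(c,k)
    for t in["scoop","scoop_grip","scoop_lip","stand","hopper_mouth","gate_pivot","lever_grip","tube","tube_seat","ball_1_center","wash_bottle","sample_pot","dropper_red","stoppered_vial","tape_roll"]:
        print(t,[(np.round(d["point"],3).tolist(),round(d["confidence"],2)) for d in r.look_for(c,t)[:6]])
print(r.get_state())
E
```

```text
pics
side {'intrinsics': array([[388.76403638,   0.        , 275.91932992],
       [  0.        , 388.76403638, 209.06237664],
       [  0.        ,   0.        ,   1.        ]]), 'eye': array([0.42715229, 0.71925933, 0.77744233]), 'rotation': array([-0.0298788 ,  0.41882698,  0.90526196, -0.0647456 ])}
scoop [([0.468, 0.219, 0.009], 0.7)]
scoop_grip [([0.47, 0.218, 0.011], 0.93), ([0.592, 0.242, 0.046], 0.72), ([0.392, -0.214, 0.103], 0.19)]
scoop_lip [([0.466, 0.215, 0.012], 0.89)]
stand [([0.491, -0.095, 0.108], 0.81), ([0.394, -0.373, 0.04], 0.54)]
hopper_mouth [([0.5, -0.099, 0.113], 0.94)]
gate_pivot [([0.494, -0.097, 0.114], 0.6), ([0.469, 0.218, 0.011], 0.54), ([0.654, 0.338, 0.129], 0.36)]
lever_grip [([0.398, -0.214, 0.101], 0.52)]
tube [([0.326, 0.306, 0.046], 0.78), ([0.484, -0.062, 0.05], 0.55)]
tube_seat [([0.492, -0.098, 0.114], 0.94)]
ball_1_center [([0.596, 0.243, 0.044], 0.63)]
wash_bottle [([0.653, 0.339, 0.131], 0.65), ([0.496, -0.099, 0.113], 0.3)]
sample_pot [([0.638, 0.166, 0.095], 0.78)]
dropper_red [([0.389, -0.372, 0.043], 0.59)]
stoppered_vial [([0.594, 0.2
[... 1135 characters left out ...]
7,  0.68910252, -0.19460351,  1.56526968,  0.15728349,
        0.9024722 , -0.21509751]), 'qd': array([ 2.19964762e-03, -1.73209350e-03,  1.60344306e-05,  2.57037915e-03,
       -5.46004437e-04,  1.48445005e-03, -2.56017369e-04]), 'joint_torque': array([-3.32030104e-04, -5.27490449e+01, -1.26717813e+00, -1.53745168e+01,
       -5.19164745e-02, -6.72139304e-04,  2.21575112e-05]), 'tool_pos': array([ 0.16118185, -0.60389873,  0.30274933]), 'eef_rot': array([9.91510976e-01, 1.30023002e-01, 2.61445874e-05, 6.08569102e-05]), 'contact_force': array([-0.03061961,  0.01983506, -0.47124505]), 'moment': array([ 0.00395488,  0.01886836, -0.02262855]), 'finger_force': 0.0, 'opening': 1.0005922809074936}
```

```bash
python3 -c "
import cv2,numpy as np
a=cv2.imread('pics/side0.png');b=cv2.imread('pics/top0.png');print(a.shape)"
```

```text
(420, 560, 3)
```

View pics/side0.png

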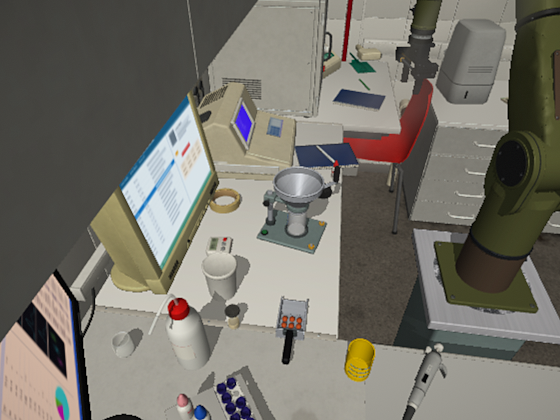

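View pics/top0.png

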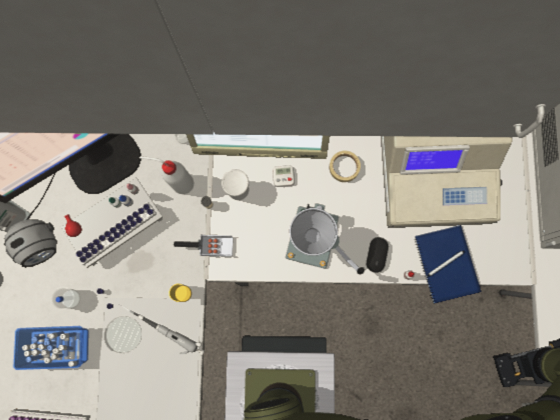

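Side view: scoop at (292,318) with its handle to (287,360), hopper at (298,185), lever grip near (337,173). Top view: scoop pan (217,245), handle end (175,244), hopper (314,230), lever grip (361,270), and a black mouse at (378,253) next to the lever. Next I'll crop and measure.

```bash
sed -i 's/np.array(c\["rotation"\])/R.from_quat(c["rotation"]).as_matrix()/g' h.py
python3 - <<'E'
from h import *
s=cv2.imread('pics/side0.png');t=cv2.imread('pics/top0.png')
f=lambda im,x,y,w,h,k:cv2.resize(im[y:y+h,x:x+w],None,fx=k,fy=k,interpolation=cv2.INTER_CUBIC)
a=f(s,230,150,130,95,3);b=f(s,260,285,80,95,3);c=f(t,280,195,140,90,4);d=f(t,165,225,80,40,3)
W=np.zeros((600,800,3),np.uint8)
W[:285,:390]=f(s,230,150,130,95,3); W[:285,400:640]=b
W[290:290+270,:420]=f(t,280,195,140,90,3); W[290:290+160,430:430+320]=f(t,165,225,80,40,4)
cv2.imwrite('pics/crop.png',W)
for cam in("side","top"):
  for n in ["scoop","stand","lever_grip","tube"]:
    for d in r.silhouettes(cam,n)[:2]:
      y,x=np.nonzero(d["pixels"]); print(cam,n,round(d["confidence"],2),x.min(),x.max(),y.min(),y.max(),len(x), x.mean().round(1),y.mean().round(1))
  print(cam,proj(cam,[.468,.216,.01]))
E
```

```text
side scoop 0.61 275 307 300 364 1322 290.6 325.0
side stand 0.88 257 339 166 254 3990 294.5 207.5
side lever_grip 0.45 322 339 167 188 159 333.0 178.9
side tube 0.94 287 305 214 234 367 295.9 223.8
side tube 0.93 344 375 338 381 1092 358.9 359.4
side [289.6225779  323.21740133]
top scoop 0.59 174 233 235 256 871 211.0 245.1
top scoop 0.24 286 364 203 273 2807 315.5 237.5
top stand 0.63 286 364 204 273 2629 314.7 236.9
top stand 0.5 174 232 235 255 805 209.4 244.7
top lever_grip 0.6 306 364 229 273 324 333.0 249.5
top tube 0.73 404 414 270 278 76 408.9 274.0
top tube 0.57 169 191 284 301 335 180.3 292.7
top [211.61742652 245.24127167]
```

View pics/crop.png

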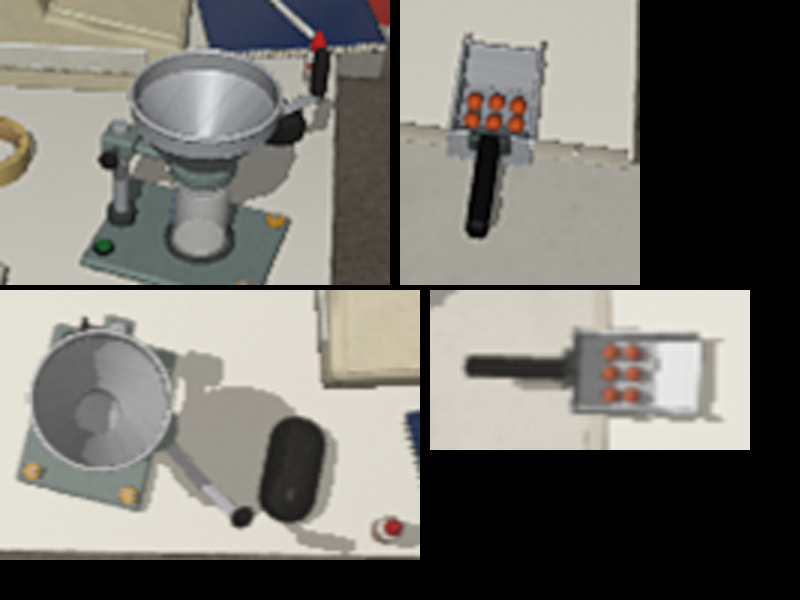

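The crops show the rim, lever grip top (360.7,270.7) in the top view and mid-grip (336.7,174) in the side view, and the handle ends. All six balls are in the scoop. Next I'll fit both poses from these pixels.

```bash
cat > fit.py <<'E'
from h import *
from scipy.optimize import least_squares
def fit(obs,x0,z=None):
    def res(p):
        o=[]
        for cam,uv,L in obs:
            P=np.array([p[0]+np.cos(p[2])*L[0]-np.sin(p[2])*L[1],p[1]+np.sin(p[2])*L[0]+np.cos(p[2])*L[1],L[2]])
            o+=list(proj(cam,P)-uv)
        return np.array(o)
    s=least_squares(res,x0,loss='soft_l1'); return s.x,res(s.x).reshape(-1,2).round(1)
def W(p,L): c,s=np.cos(p[2]),np.sin(p[2]); return np.array([p[0]+c*L[0]-s*L[1],p[1]+s*L[0]+c*L[1],L[2]])
E
python3 - <<'E'
from fit import *
st=[("top",(314,231.7),(0,0,.186)),("side",(299,184.3),(0,0,.186)),("top",(360.7,270.7),(-.065,-.156,.15)),("side",(336.7,174),(-.065,-.156,.126)),
("top",(286.7,257.7),(-.073,.065,.014)),("top",(326.7,267.7),(-.073,-.065,.014)),("side",(257.3,237.3),(.097,.065,.014)),("side",(326.7,223.3),(-.073,-.065,.014))]
p,e=fit(st,[.5,-.09,0]);print("stand",p.round(4),e.tolist())
for n,L in dict(mouth=(0,0,.186),grip0=(-.065,-.156,.126),gripE=(.065,-.156,.126),piv=(0,-.055,.096)).items(): print(n,W(p,L).round(3))
print("grip tri top/side mid check",atz("top",(360.7,270.7),.15),atz("side",(336.7,174),.126), tri(("top",(314,231.7)),("side",(299,184.3))))
sc=[("top",(174.5,244),(.116,0,.046)),("side",(285.3,363.3),(.116,0,.046)),("top",(201.3,244.5),(.037,0,.036)),("side",(289.3,331.7),(.037,0,.036)),("top",(232.5,245),(-.058,0,.02))]
q,e=fit(sc,[.47,.2,1.57]);print("scoop",q.round(4),e.tolist())
print("tri end",tri(("top",(174.5,244)),("side",(285.3,363.3))),"front",tri(("top",(201.3,244.5)),("side",(289.3,331.7))))
for n,L in dict(grip=(.077,0,.036),lip=(-.058,0,.012)).items(): print(n,W(q,L).round(3))
# mouse + photometer
print("mouse",atz("top",(378,240),.03),atz("top",(378,268),.03),"photo corner",atz("top",(388,226),.1),"mid",atz("top",(391,165),.1))
print("dropper",atz("top",(409,274),.07))
E
```

```text
stand [ 0.485  -0.0876 -0.239 ] [[-1.2, 0.3], [-0.7, -3.1], [0.7, -0.2], [-0.2, -0.7], [-2.7, 0.9], [-1.2, 1.6], [-1.6, -1.4], [0.4, -1.2]]
mouth [ 0.485 -0.088  0.186]
grip0 [ 0.385 -0.224  0.126]
gripE [ 0.511 -0.255  0.126]
piv [ 0.472 -0.141  0.096]
grip tri top/side mid check [ 0.38433529 -0.22194412  0.15      ] [ 0.38424867 -0.22021823  0.126     ] (array([ 0.48544548, -0.09132543,  0.1739579 ]), np.float64(0.004846716586420101))
scoop [0.4667 0.2113 1.5898] [[-1.7, 0.3], [0.0, -2.0], [-1.7, 0.1], [-0.2, -2.4], [-0.9, 0.1]]
tri end (array([0.46581506, 0.32507769, 0.03447011]), np.float64(0.0024468702491730926)) front (array([0.46682382, 0.24563667, 0.02313469]), np.float64(0.002587460442715916))
grip [0.465 0.288 0.036]
lip [0.468 0.153 0.012]
mouse [ 0.48818344 -0.29084717  0.03      ] [ 0.4034741  -0.28944976  0.03      ] photo corner [ 0.51936392 -0.30889213  0.1       ] mid [ 0.70296777 -0.32140809  0.1       ]
dropper [ 0.38362716 -0.37253931  0.07      ]
```

```bash
cat > plan.py <<'E'
from h import *
import json
from scipy.spatial.transform import Slerp
def pose(yaw,tilt=0):   # tool down, tool x at yaw (deg); tilt about tool y (deg)
    return R.from_euler('z',yaw,degrees=True)*R.from_euler('x',180,degrees=True)*R.from_euler('y',tilt,degrees=True)
def start():
    s=r.get_state(); return np.array(s["tool_pos"]),R.from_quat(s["eef_rot"])
def gen(p,q,wps,grip):  # wps: (pos,rot,n); rounded rows along tool axes
    T,D=[],[]
    for P,Q,n in wps:
        p0,sl=p.copy(),Slerp([0,1],R.concatenate([q,Q]))
        for k in range(1,n+1):
            t=(q.inv().apply(p0+(np.array(P)-p0)*k/n-p)).round(3); d=(q.inv()*sl(k/n)).as_rotvec(degrees=True).round(1)
            p=p+q.apply(t); q=q*R.from_rotvec(d,degrees=True); T.append(t.tolist());D.append(d.tolist())
    print(len(T)); s=json.dumps({"translation":T,"delta_rot":D,"grip":[grip]*len(T)}).replace("-0.0,","0,").replace("-0.0]","0]").replace("0.0,","0,"); print(s)
    return p,q
def rep():
    s=r.get_state(); print(round(s["clock"],2),np.round(s["tool_pos"],4),"yawtilt",R.from_quat(s["eef_rot"]).as_matrix().round(3).tolist(),"q",np.round(s["q"],2),"F",np.round(s["contact_force"],1),s["opening"],s["finger_force"])
E
python3 - <<'E'
from plan import *
p,q=start()
p,q=gen(p,q,[([.30,-.40,.40],pose(45),7),([.485,-.03,.40],pose(90),11)],1)
gen(p,q,[([.485,-.03,.35],pose(90,46),6)],1)
E
```

```text
18
{"translation": [[0.027, -0.023, -0.014], [0.028, -0.021, -0.014], [0.03, -0.019, -0.014], [0.031, -0.016, -0.014], [0.032, -0.014, -0.013], [0.034, -0.012, -0.014], [0.034, -0.009, -0.014], [0.036, -0.012, 0], [0.036, -0.009, 0], [0.037, -0.007, 0], [0.037, -0.004, 0], [0.038, -0.001, 0], [0.038, 0.001, 0], [0.037, 0.004, 0], [0.037, 0.007, 0], [0.036, 0.009, 0], [0.036, 0.012, 0], [0.035, 0.014, 0]], "delta_rot": [[0, 0, -4.3], [0, 0, -4.3], [0, 0, -4.3], [0, 0, -4.3], [0, 0, -4.3], [0, 0, -4.3], [0, 0, -4.3], [0, 0, -4.1], [0, 0, -4.1], [0, 0, -4.1], [0, 0, -4.0], [0, 0, -4.1], [0, 0, -4.1], [0, 0, -4.1], [0, 0, -4.1], [0, 0, -4.1], [0, 0, -4.1], [0, 0, -4.1]], "grip": [1, 1, 1, 1, 1, 1, 1, 1, 1, 1, 1, 1, 1, 1, 1, 1, 1, 1]}
6
{"translation": [[0, 0, 0.008], [-0.001, 0, 0.008], [-0.002, 0, 0.008], [-0.004, 0, 0.008], [-0.004, 0, 0.007], [-0.005, 0, 0.007]], "delta_rot": [[0, 7.7, 0.0], [0, 7.6, 0.0], [0, 7.7, 0.0], [0, 7.7, 0.0], [0, 7.6, 0.0], [0, 7.7, 0.0]], "grip": [1, 1, 1, 1, 1, 1]}
```

Emit:
play_rows(translation=[[0.027,-0.023,-0.014],[0.028,-0.021,-0.014],[0.03,-0.019,-0.014],[0.031,-0.016,-0.014],[0.032,-0.014,-0.013],[0.034,-0.012,-0.014],[0.034,-0.009,-0.014],[0.036,-0.012,0],[0.036,-0.009,0],[0.037,-0.007,0],[0.037,-0.004,0],[0.038,-0.001,0],[0.038,0.001,0],[0.037,0.004,0],[0.037,0.007,0],[0.036,0.009,0],[0.036,0.012,0],[0.035,0.014,0]], delta_rot=[[0,0,-4.3],[0,0,-4.3],[0,0,-4.3],[0,0,-4.3],[0,0,-4.3],[0,0,-4.3],[0,0,-4.3],[0,0,-4.1],[0,0,-4.1],[0,0,-4.1],[0,0,-4.0],[0,0,-4.1],[0,0,-4.1],[0,0,-4.1],[0,0,-4.1],[0,0,-4.1],[0,0,-4.1],[0,0,-4.1]], grip=[1,1,1,1,1,1,1,1,1,1,1,1,1,1,1,1,1,1])

```text
clock: 4.25
tool_pos: [0.4855, -0.0288, 0.3999]
eef_rot: [0.706, 0.708, 0.0, 0.0]
contact_force: [-0.7, 0.7, -0.5]
opening: 1.001
finger_force: 0.0
```

Emit:
play_rows(translation=[[0,0,0.008],[-0.001,0,0.008],[-0.002,0,0.008],[-0.004,0,0.008],[-0.004,0,0.007],[-0.005,0,0.007],[0,0,0]], delta_rot=[[0,7.7,0.0],[0,7.6,0.0],[0,7.7,0.0],[0,7.7,0.0],[0,7.6,0.0],[0,7.7,0.0],[0,0,0]], grip=[1,1,1,1,1,1,1])

```text
clock: 5.12
tool_pos: [0.4848, -0.0317, 0.3476]
eef_rot: [0.652, 0.649, 0.276, -0.278]
contact_force: [0.5, -0.0, -0.4]
opening: 0.999
finger_force: 0.0
```

```bash
python3 -c "
from plan import *
rep()"
```

```text
5.12 [ 0.4848 -0.0317  0.3476] yawtilt [[0.005, 1.0, -0.001], [0.694, -0.003, 0.72], [0.72, -0.004, -0.694]] q [ 0.92  0.81 -1.03  1.86 -0.18  0.84  0.16] F [ 0.5 -0.  -0.4] 0.9985875747385133 0.0
```

```bash
python3 - <<'E'
from plan import *
p,q=start()
p,q=gen(p,q,[([.465,.288,.27],pose(90),9),([.465,.288,.11],pose(90),6),([.465,.288,.081],pose(90),3)],1)
E
```

```text
18
{"translation": [[0.018, -0.002, 0.032], [0.022, -0.003, 0.029], [0.023, -0.002, 0.028], [0.026, -0.002, 0.026], [0.029, -0.002, 0.023], [0.03, -0.003, 0.02], [0.032, -0.002, 0.018], [0.033, -0.002, 0.015], [0.035, -0.002, 0.012], [0, 0, 0.027], [0, 0, 0.026], [0, 0, 0.027], [0, 0, 0.026], [0, 0, 0.027], [0, 0, 0.027], [0, 0, 0.01], [0, 0, 0.009], [0, 0, 0.01]], "delta_rot": [[0, -5.1, 0], [0, -5.1, -0.1], [-0.1, -5.2, 0.0], [0, -5.1, 0], [0, -5.1, -0.1], [0, -5.1, 0.0], [0, -5.1, 0], [0, -5.2, -0.1], [0, -5.1, 0.0], [0, 0, 0.0], [0, 0, 0.0], [0, 0, 0.0], [0, 0, 0.0], [0, 0, 0.0], [0, 0, 0.0], [0, 0, 0.0], [0, 0, 0.0], [0, 0, 0.0]], "grip": [1, 1, 1, 1, 1, 1, 1, 1, 1, 1, 1, 1, 1, 1, 1, 1, 1, 1]}
```

Emit:
play_rows(translation=[[0.018,-0.002,0.032],[0.022,-0.003,0.029],[0.023,-0.002,0.028],[0.026,-0.002,0.026],[0.029,-0.002,0.023],[0.03,-0.003,0.02],[0.032,-0.002,0.018],[0.033,-0.002,0.015],[0.035,-0.002,0.012],[0,0,0.027],[0,0,0.026],[0,0,0.027],[0,0,0.026],[0,0,0.027],[0,0,0.027]], delta_rot=[[0,-5.1,0],[0,-5.1,-0.1],[-0.1,-5.2,0.0],[0,-5.1,0],[0,-5.1,-0.1],[0,-5.1,0.0],[0,-5.1,0],[0,-5.2,-0.1],[0,-5.1,0.0],[0,0,0.0],[0,0,0.0],[0,0,0.0],[0,0,0.0],[0,0,0.0],[0,0,0.0]], grip=[1,1,1,1,1,1,1,1,1,1,1,1,1,1,1])

```text
clock: 7.0
tool_pos: [0.4653, 0.2921, 0.1128]
eef_rot: [0.705, 0.71, 0.003, 0.002]
contact_force: [-0.3, 0.4, 0.1]
opening: 1.001
finger_force: 0.0
```

```bash
python3 - <<'E'
from plan import *
rep()
s=r.snapshot("side");t=r.snapshot("top")
W=np.zeros((600,800,3),np.uint8)
f=lambda im,x,y,w,h,k:cv2.resize(im[y:y+h,x:x+w],None,fx=k,fy=k,interpolation=cv2.INTER_CUBIC)
W[:480,:400]=f(s,240,270,100,120,4); W[:300,405:795]=f(t,130,200,130,100,3)
cv2.imwrite('pics/g1.png',W)
p,q=start(); m=q.as_matrix()
for o in (-.0615,.0615):
    P=p+m[:,2]*.064+m[:,1]*o; print(proj("side",P),proj("top",P))
E
```

```text
7.0 [0.4653 0.2921 0.1128] yawtilt [[-0.007, 1.0, 0.007], [1.0, 0.007, 0.001], [0.001, 0.007, -1.0]] q [-0.57  0.89 -0.12  1.93  0.31  0.34 -0.93] F [-0.3  0.4  0.1] 1.0006093841985335 0.0
[317.6480061  348.26988892] [183.95289963 265.01426208]
[258.23722008 340.79353311] [185.66901067 224.37617636]
```

View pics/g1.png

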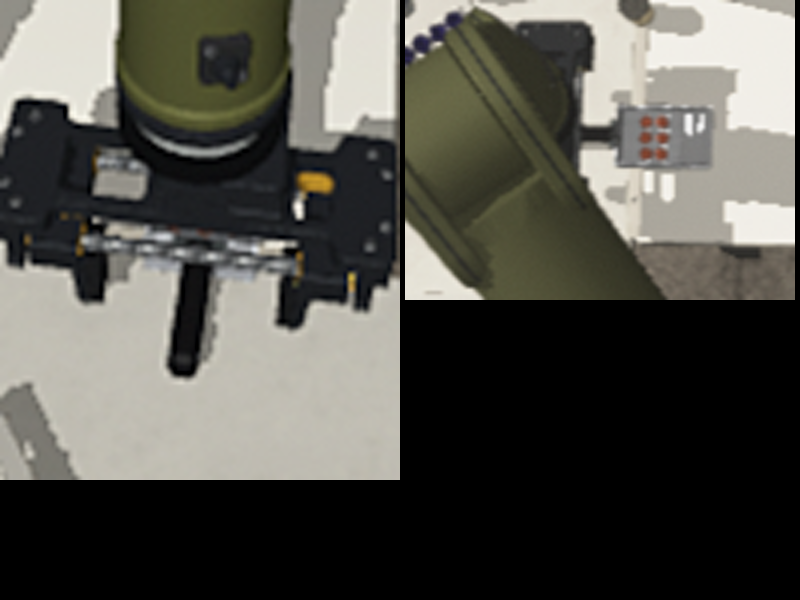

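The open fingers straddle the handle (crop 190,320) evenly. The side view reads about 3 px low on a known point, so the heights in the text fit. Descending and gripping.

Emit:
play_rows(translation=[[-0.004,0,0.01],[0,0,0.011],[0,0,0.011],[0,0,0],[0,0,0],[0,0,0],[0,0,0],[0,0,0],[0,0,0],[0,0,0],[0,0,0]], delta_rot=[[-0.4,0,0],[0,0,-0.4],[0,0,0],[0,0,0],[0,0,0],[0,0,0],[0,0,0],[0,0,0],[0,0,0],[0,0,0],[0,0,0]], grip=[1,1,1,1,-1,-1,-1,-1,-1,-1,-1], squeeze=35)

```text
clock: 8.48
tool_pos: [0.4653, 0.2857, 0.0792]
eef_rot: [0.703, 0.711, 0.003, 0.004]
contact_force: [0.2, 0.1, 0.4]
opening: 0.227
finger_force: 0.0
```

```bash
python3 -c "
from plan import *
rep()"
```

```text
8.47 [0.4653 0.2857 0.0792] yawtilt [[-0.012, 1.0, 0.01], [1.0, 0.012, -0.002], [-0.002, 0.01, -1.0]] q [-0.58  0.95 -0.09  1.94  0.32  0.26 -0.94] F [0.2 0.1 0.4] 0.22651840966816775 0.0
```

Emit:
play_rows(translation=[[0,0,0],[0,0,0],[0,0,0],[0,0,0]], delta_rot=[[0.5,0,0],[0,0,0],[0,0,0],[0,0,0]], grip=[-1,-1,-1,-1])

```text
clock: 8.98
tool_pos: [0.4654, 0.2858, 0.0793]
eef_rot: [0.703, 0.711, -0.0, 0.001]
contact_force: [-0.4, 0.1, -0.8]
opening: 0.179
finger_force: 35.0
```

```bash
python3 - <<'E'
from plan import *
rep()
p,q=start()
gen(p,q,[(p+[0,0,.17],pose(90),10)],-1)
E
```

```text
8.97 [0.4654 0.2858 0.0793] yawtilt [[-0.011, 1.0, 0.002], [1.0, 0.011, -0.002], [-0.002, 0.002, -1.0]] q [-0.58  0.95 -0.1   1.94  0.32  0.27 -0.93] F [-0.4  0.1 -0.8] 0.17945341453447314 34.97455660253763
10
{"translation": [[0, 0, -0.017], [0, 0, -0.017], [0, 0, -0.017], [0, 0, -0.017], [0, 0, -0.017], [0, 0, -0.017], [0, 0, -0.017], [0, 0, -0.017], [0, 0, -0.017], [0, 0, -0.017]], "delta_rot": [[0, 0, 0.1], [0, 0, 0.0], [0, 0, 0.1], [0, 0, 0.1], [0.1, 0.1, 0.0], [0, 0, 0.1], [0, 0, 0.1], [0, 0, 0.0], [0, 0, 0.1], [0, 0, 0.1]], "grip": [-1, -1, -1, -1, -1, -1, -1, -1, -1, -1]}
```

Emit:
play_rows(translation=[[0,0,0],[0,0,0],[0,0,-0.004],[0,0,-0.01],[0,0,-0.016],[0,0,-0.018],[0,0,-0.02],[0,0,-0.02],[0,0,-0.02],[0,0,-0.02],[0,0,-0.02],[0,0,-0.02],[0,0,-0.02],[0,0,-0.016],[0,0,-0.01],[0,0,-0.006],[0,0,0]], delta_rot=[[0,0,0],[0,0,0],[0,0,0],[0,0,0],[0,0,0],[0,0,0],[0,0,0],[0,0,0],[0,0,0],[0,0,0],[0,0,0],[0,0,0],[0,0,0],[0,0,0],[0,0,0],[0,0,0],[0,0,0]], grip=[-1,-1,-1,-1,-1,-1,-1,-1,-1,-1,-1,-1,-1,-1,-1,-1,-1], squeeze=55)

```text
clock: 11.1
tool_pos: [0.4649, 0.2861, 0.2995]
eef_rot: [0.703, 0.711, 0.0, 0.001]
contact_force: [-0.5, -0.6, -2.7]
opening: 0.174
finger_force: 55.0
```

```bash
python3 - <<'E'
from plan import *
rep()
s=r.snapshot("side");t=r.snapshot("top")
p,q=start()
# expected scoop points if rigid: grip rel origin known (y offset from fit)
g=p+q.apply([0,0,.045]); o=np.array([.4667,.2113,0])-np.array([.4654,.2858,.0343]); 
for n,L in dict(lipL=(-.03,-.058,.02),lipR=(.03,-.058,.02),end=(0,.116,.046)).items(): 
    P=g+o+np.array(L); print(n,P.round(3),proj("side",P).round(1),proj("top",P).round(1))
W=np.zeros((600,800,3),np.uint8)
f=lambda im,x,y,w,h,k:cv2.resize(im[y:y+h,x:x+w],None,fx=k,fy=k,interpolation=cv2.INTER_CUBIC)
W[:600,:400]=f(s,220,200,133,200,3)[:600,:400].copy() if False else cv2.resize(s[200:380,230:350],(400,600))
W[:300,405:795]=f(t,130,200,130,100,3)
cv2.imwrite('pics/g2.png',W)
E
```

```text
11.1 [0.4649 0.2861 0.2995] yawtilt [[-0.011, 1.0, 0.002], [1.0, 0.011, -0.002], [-0.002, 0.002, -1.0]] q [-0.48  0.59 -0.25  1.81  0.21  0.77 -0.83] F [-0.5 -0.6 -2.7] 0.1735812917733512 54.97565969824791
lipL [0.436 0.153 0.24 ] [311.8 232.4] [221.5 246. ]
lipR [0.496 0.153 0.24 ] [282.  229.4] [222.4 223.5]
end [0.466 0.327 0.266] [286.5 292.5] [153.6 232.3]
```

View pics/g2.png

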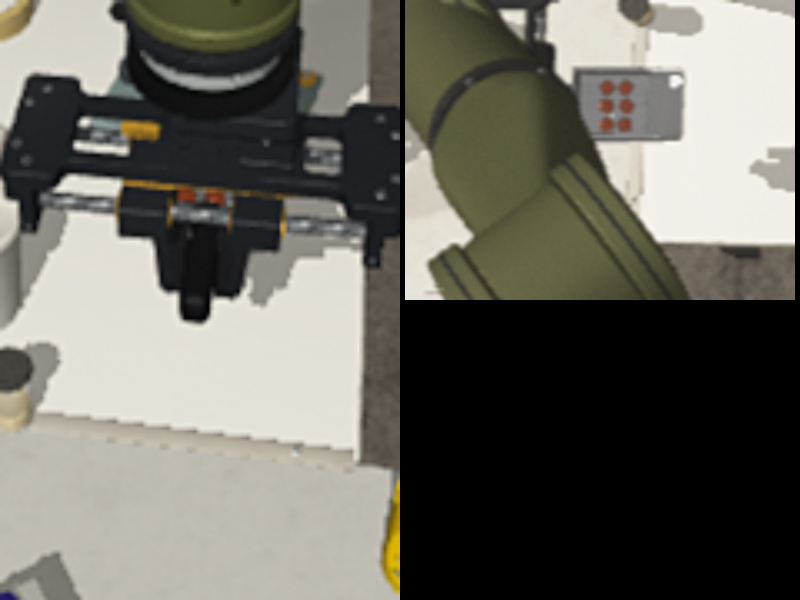

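Scoop held level, all six balls aboard (top crop 615,105), and the lip is within 1 px of the prediction. Planning the carry and pour.

```bash
python3 - <<'E'
from plan import *
p,q=start(); off=np.array([-.1328,.002,.067])
tcp=lambda lip,th:(np.array(lip)-pose(90,th).apply(off),pose(90,th),1)
lip0=p+q.apply(off); lip1=np.array([.486,-.062,.228]); print(lip0,tcp(lip1,0)[0])
ss=lambda u:u*u*(3-2*u)
w=[tcp(lip0+(lip1-lip0)*ss(k/17),0) for k in range(1,18)]
p,q=gen(p,q,w,-1)
A=[4,8,12,15]+[16.5,18,19.5,21,22.5,24,25.5,27,28.5,30]+[33,36,39,42,45,47]
p,q=gen(p,q,[tcp([.486,-.062,.228-.028*min(a/30,1)],a) for a in A],-1)
print(p)
E
```

```text
[0.46831652 0.1530045  0.23218523] [0.484  0.0708 0.295 ]
17
{"translation": [[-0.002, 0.002, 0], [-0.006, 0, 0], [-0.01, 0.001, 0.0], [-0.012, 0.001, 0.0], [-0.015, 0.001, 0.001], [-0.017, 0.002, 0], [-0.017, 0.001, 0.0], [-0.019, 0.002, 0.001], [-0.019, 0.001, 0.0], [-0.019, 0.002, 0.0], [-0.018, 0.001, 0.001], [-0.016, 0.002, 0.0], [-0.015, 0.001, 0.0], [-0.012, 0.001, 0.001], [-0.01, 0.001, 0], [-0.006, 0, 0], [-0.002, 0, 0.0]], "delta_rot": [[0.1, 0.1, 0.7], [0, 0, 0], [0, 0, 0], [0, 0, 0], [0, 0, 0], [0, 0, 0], [0, 0, 0], [0, 0, 0], [0, 0, 0], [0, 0, 0], [0, 0, 0], [0, 0, 0], [0, 0, 0], [0, 0, 0], [0, 0, 0], [0, 0, 0], [0, 0, 0]], "grip": [-1, -1, -1, -1, -1, -1, -1, -1, -1, -1, -1, -1, -1, -1, -1, -1, -1]}
20
{"translation": [[-0.005, 0, -0.005], [-0.005, 0, -0.006], [-0.006, 0, -0.005], [-0.004, 0, -0.004], [-0.002, 0, -0.002], [-0.003, 0, -0.003], [-0.002, 0, -0.002], [-0.002, 0, -0.002], [-0.002, 0, -0.002], [-0.003, 0, -0.002], [-0.002, 0, -0.002], [-0.002, 0, -0.002], [-0.003, 0, -0.003], [-0.002, 0, -0.002], [-0.004, 0, -0.007], [-0.004, 0, -0.007], [-0.003, 0, -0.006], [-0.004, 0, -0.007], [-0.004, 0, -0.007], [-0.002, 0, -0.005]], "delta_rot": [[0, 4.0, 0], [0, 4.0, 0], [0, 4.0, 0], [0, 3.0, 0], [0, 1.5, -0.1], [0, 1.5, 0.0], [0, 1.5, 0.0], [0, 1.5, 0.0], [0, 1.5, 0.0], [0, 1.5, 0.0], [0, 1.5, 0.0], [0, 1.5, 0.0], [0, 1.5, 0.0], [0, 1.5, 0.0], [0, 3.0, 0.0], [0, 3.0, 0.0], [-0.1, 3.0, 0.0], [0, 3.0, 0.0], [0, 3.0, 0.0], [0, 2.0, 0.0]], "grip": [-1, -1, -1, -1, -1, -1, -1, -1, -1, -1, -1, -1, -1, -1, -1, -1, -1, -1, -1, -1]}
[ 0.48364047 -0.02043443  0.34318532]
```

Emit:
play_rows(translation=[[-0.002,0.002,0],[-0.006,0,0],[-0.01,0.001,0.0],[-0.012,0.001,0.0],[-0.015,0.001,0.001],[-0.017,0.002,0],[-0.017,0.001,0.0],[-0.019,0.002,0.001],[-0.019,0.001,0.0],[-0.019,0.002,0.0],[-0.018,0.001,0.001],[-0.016,0.002,0.0],[-0.015,0.001,0.0],[-0.012,0.001,0.001],[-0.01,0.001,0],[-0.006,0,0],[-0.002,0,0.0],[0,0,0]], delta_rot=[[0.1,0.1,0.7],[0,0,0],[0,0,0],[0,0,0],[0,0,0],[0,0,0],[0,0,0],[0,0,0],[0,0,0],[0,0,0],[0,0,0],[0,0,0],[0,0,0],[0,0,0],[0,0,0],[0,0,0],[0,0,0],[0,0,0]], grip=[-1,-1,-1,-1,-1,-1,-1,-1,-1,-1,-1,-1,-1,-1,-1,-1,-1,-1])

```text
clock: 13.45
tool_pos: [0.4838, 0.0714, 0.2953]
eef_rot: [0.707, 0.707, 0.0, -0.0]
contact_force: [0.0, 0.1, -1.5]
opening: 0.17
finger_force: 55.0
```

```bash
python3 - <<'E'
from plan import *
rep()
s=r.snapshot("side");t=r.snapshot("top")
W=np.zeros((600,800,3),np.uint8)
W[:480,:400]=cv2.resize(s[140:260,230:330],(400,480)); W[:320,405:805-5]=cv2.resize(t[195:275,230:330],(395,320))
cv2.imwrite('pics/g3.png',W)
E
```

```text
13.45 [0.4838 0.0714 0.2953] yawtilt [[0.0, 1.0, 0.0], [1.0, -0.0, 0.0], [0.0, 0.0, -1.0]] q [-0.06  0.53 -0.28  1.97  0.23  0.67 -0.48] F [ 0.   0.1 -1.5] 0.17029095024691898 54.97555889189243
```

View pics/g3.png

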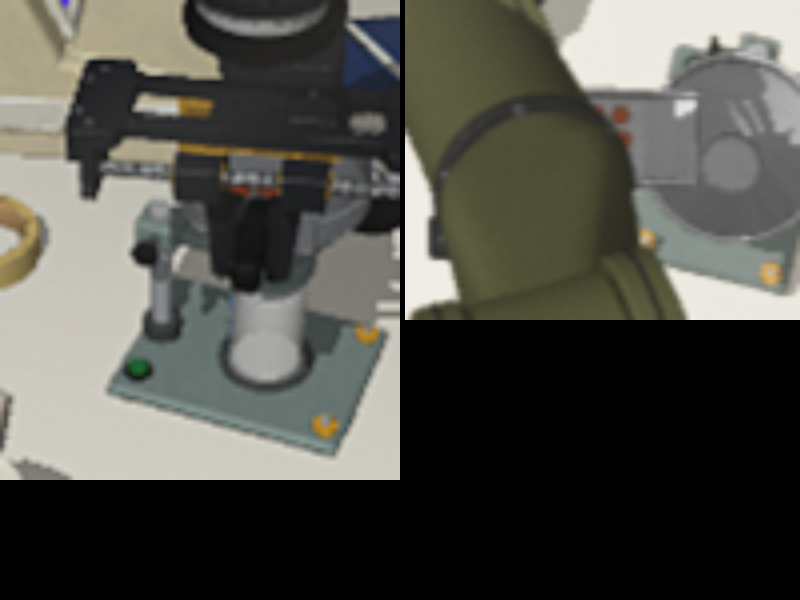

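The lip (top crop x≈697) is about 27 mm inside the near rim (x≈657) and laterally centred. Pouring.

Emit:
play_rows(translation=[[-0.005,0,-0.005],[-0.005,0,-0.006],[-0.006,0,-0.005],[-0.004,0,-0.004],[-0.002,0,-0.002],[-0.003,0,-0.003],[-0.002,0,-0.002],[-0.002,0,-0.002],[-0.002,0,-0.002],[-0.003,0,-0.002],[-0.002,0,-0.002],[-0.002,0,-0.002],[-0.003,0,-0.003],[-0.002,0,-0.002],[-0.004,0,-0.007],[-0.004,0,-0.007],[-0.003,0,-0.006],[-0.004,0,-0.007],[-0.004,0,-0.007],[-0.002,0,-0.005]], delta_rot=[[0,4.0,0],[0,4.0,0],[0,4.0,0],[0,3.0,0],[0,1.5,-0.1],[0,1.5,0.0],[0,1.5,0.0],[0,1.5,0.0],[0,1.5,0.0],[0,1.5,0.0],[0,1.5,0.0],[0,1.5,0.0],[0,1.5,0.0],[0,1.5,0.0],[0,3.0,0.0],[0,3.0,0.0],[-0.1,3.0,0.0],[0,3.0,0.0],[0,3.0,0.0],[0,2.0,0.0]], grip=[-1,-1,-1,-1,-1,-1,-1,-1,-1,-1,-1,-1,-1,-1,-1,-1,-1,-1,-1,-1])

```text
clock: 16.05
tool_pos: [0.484, -0.0213, 0.3433]
eef_rot: [0.648, 0.648, 0.283, -0.282]
contact_force: [0.2, 0.4, -0.9]
opening: 0.173
finger_force: 55.0
```

Emit:
play_rows(translation=[[0,0,0],[0,0,0],[0,0,0],[0,0,0],[0,0,0]], delta_rot=[[0,0,0],[0,0,0],[0,0,0],[0,0,0],[0,0,0]], grip=[-1,-1,-1,-1,-1])

```text
clock: 16.68
tool_pos: [0.4838, -0.02, 0.3435]
eef_rot: [0.648, 0.649, 0.282, -0.281]
contact_force: [0.6, 1.0, -2.5]
opening: 0.174
finger_force: 55.0
```

```bash
python3 - <<'E'
from plan import *
rep()
s=r.snapshot("side");t=r.snapshot("top")
W=np.zeros((600,800,3),np.uint8)
W[:480,:400]=cv2.resize(s[120:240,240:340],(400,480)); W[:400,405:805-5]=cv2.resize(t[180:280,250:350],(395,400))
cv2.imwrite('pics/g4.png',W)
# retreat: reverse to level above, then carry back and set down
p,q=start(); off=np.array([-.1328,.002,.067])
tcp=lambda lip,th,n:(np.array(lip)-pose(90,th).apply(off),pose(90,th),n)
p,q=gen(p,q,[tcp([.486,-.062,.22],40,2),tcp([.486,-.03,.25],0,6),([.475,.28,.295],pose(90),10)],-1)
gen(p,q,[([.475,.28,.10],pose(90),7),([.475,.28,.082],pose(90),3),([.475,.28,.079],pose(90),2)],-1)
E
```

```text
16.68 [ 0.4838 -0.02    0.3435] yawtilt [[-0.002, 1.0, 0.001], [0.682, 0.0, 0.731], [0.731, 0.002, -0.682]] q [ 0.86  0.77 -0.92  1.88 -0.31  0.83  0.3 ] F [ 0.6  1.  -2.5] 0.17423321893916588 54.97550882399082
18
{"translation": [[0.011, 0, 0.002], [0.01, 0, 0.001], [0.009, 0, 0.016], [0.012, 0, 0.016], [0.012, 0, 0.013], [0.015, 0, 0.013], [0.015, 0, 0.01], [0.017, 0, 0.008], [0.018, -0.001, 0.002], [0.017, -0.001, 0.002], [0.018, -0.001, 0.003], [0.018, -0.001, 0.002], [0.018, 0, 0.002], [0.017, -0.001, 0.002], [0.018, -0.001, 0.003], [0.018, -0.001, 0.002], [0.018, -0.001, 0.002], [0.017, -0.001, 0.002]], "delta_rot": [[0, -3.5, 0.0], [0.1, -3.5, 0.1], [0, -6.7, 0], [0, -6.6, 0], [0, -6.7, 0], [0, -6.7, 0], [0, -6.6, 0], [0, -6.7, 0], [0, 0, 0.0], [0, 0, 0.0], [0, 0, 0.0], [0, 0, 0.0], [0, 0, 0.0], [0, 0, 0.0], [0, 0, 0.0], [0, 0, 0.0], [0, 0, 0.0], [0, 0, 0.0]], "grip": [-1, -1, -1, -1, -1, -1, -1, -1, -1, -1, -1, -1, -1, -1, -1, -1, -1, -1]}
12
{"translation": [[0, 0, 0.028], [0, 0, 0.028], [0, 0, 0.028], [0, 0, 0.028], [0, 0, 0.028], [0, 0, 0.027], [0.001, 0, 0.028], [0, 0, 0.006], [0, 0, 0.006], [0, 0, 0.006], [0, 0, 0.002], [0, 0, 0.001]], "delta_rot": [[0, 0, 0.0], [0, 0, 0.0], [0, 0, 0.0], [0, 0, 0.0], [0, 0, 0.0], [0, 0, 0.0], [0, 0, 0.0], [0, 0, 0.0], [0, 0, 0.0], [0, 0, 0.0], [0, 0, 0.0], [0, 0, 0.0]], "grip": [-1, -1, -1, -1, -1, -1, -1, -1, -1, -1, -1, -1]}
```

View pics/g4.png

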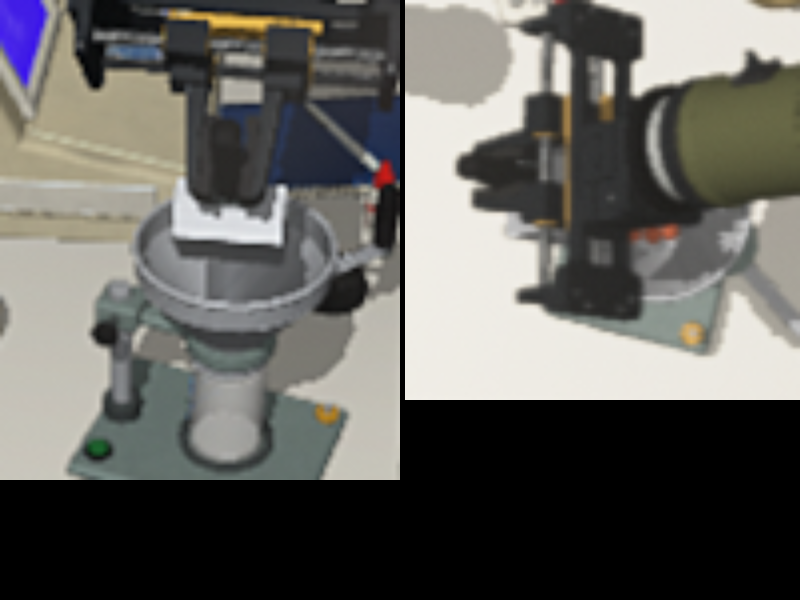

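Balls show in the hopper throat (top crop 655,235). Retreating, then setting the scoop down.

Emit:
play_rows(translation=[[0.011,0,0.002],[0.01,0,0.001],[0.009,0,0.016],[0.012,0,0.016],[0.012,0,0.013],[0.015,0,0.013],[0.015,0,0.01],[0.017,0,0.008],[0.018,-0.001,0.002],[0.017,-0.001,0.002],[0.018,-0.001,0.003],[0.018,-0.001,0.002],[0.018,0,0.002],[0.017,-0.001,0.002],[0.018,-0.001,0.003],[0.018,-0.001,0.002],[0.018,-0.001,0.002],[0.017,-0.001,0.002]], delta_rot=[[0,-3.5,0.0],[0.1,-3.5,0.1],[0,-6.7,0],[0,-6.6,0],[0,-6.7,0],[0,-6.7,0],[0,-6.6,0],[0,-6.7,0],[0,0,0.0],[0,0,0.0],[0,0,0.0],[0,0,0.0],[0,0,0.0],[0,0,0.0],[0,0,0.0],[0,0,0.0],[0,0,0.0],[0,0,0.0]], grip=[-1,-1,-1,-1,-1,-1,-1,-1,-1,-1,-1,-1,-1,-1,-1,-1,-1,-1])

```text
clock: 19.02
tool_pos: [0.4747, 0.2807, 0.2953]
eef_rot: [0.707, 0.707, -0.0, -0.0]
contact_force: [0.0, -0.3, -1.1]
opening: 0.17
finger_force: 55.0
```

```bash
python3 - <<'E'
from plan import *
rep()
s=r.snapshot("side");t=r.snapshot("top")
W=np.zeros((600,800,3),np.uint8)
W[:480,:400]=cv2.resize(s[120:240,240:340],(400,480)); W[:400,405:800]=cv2.resize(t[180:280,250:350],(395,400))
cv2.imwrite('pics/g5.png',W)
p,q=start()
gen(p,q,[([.475,.28,.10],pose(90),7),([.475,.28,.082],pose(90),3),([.475,.28,.079],pose(90),2)],-1)
E
```

```text
19.02 [0.4747 0.2807 0.2953] yawtilt [[0.0, 1.0, -0.001], [1.0, -0.0, -0.0], [-0.0, -0.001, -1.0]] q [-0.45  0.61 -0.28  1.79  0.23  0.77 -0.84] F [ 0.  -0.3 -1.1] 0.17003840582649385 54.975168630480766
12
{"translation": [[0, 0, 0.028], [-0.001, 0, 0.028], [0, 0, 0.028], [-0.001, 0.001, 0.028], [0, 0, 0.027], [0, 0, 0.028], [0, 0, 0.028], [0, 0, 0.006], [0, 0, 0.006], [0, 0, 0.006], [0, 0, 0.002], [0, 0, 0.001]], "delta_rot": [[0, 0, 0.0], [0, 0, 0.1], [0, 0, 0], [0, -0.1, 0.0], [0, 0, 0.0], [0, 0, 0.1], [0, 0, 0], [0, 0, 0], [0, 0, 0], [0, 0, 0], [0, 0, 0], [0, 0, 0]], "grip": [-1, -1, -1, -1, -1, -1, -1, -1, -1, -1, -1, -1]}
```

View pics/g5.png

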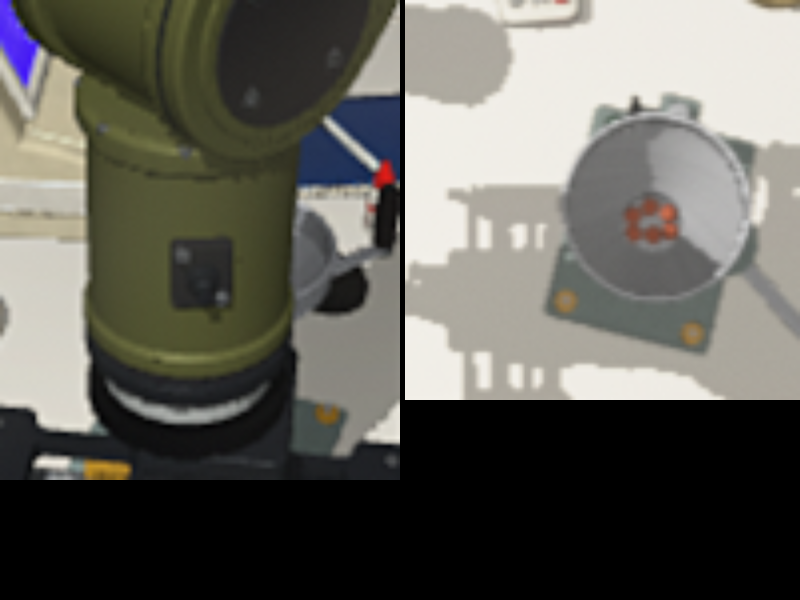

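All six balls sit in a ring at the throat (top crop 652,220). Setting the scoop down.

Emit:
play_rows(translation=[[0,0,0.028],[-0.001,0,0.028],[0,0,0.028],[-0.001,0.001,0.028],[0,0,0.027],[0,0,0.028],[0,0,0.028],[0,0,0.006],[0,0,0.006],[0,0,0.006],[0,0,0.002],[0,0,0.001],[0,0,0]], delta_rot=[[0,0,0.0],[0,0,0.1],[0,0,0],[0,-0.1,0.0],[0,0,0.0],[0,0,0.1],[0,0,0],[0,0,0],[0,0,0],[0,0,0],[0,0,0],[0,0,0],[0,0,0]], grip=[-1,-1,-1,-1,-1,-1,-1,-1,-1,-1,-1,-1,-1])

```text
clock: 20.75
tool_pos: [0.4759, 0.2774, 0.0797]
eef_rot: [0.708, 0.706, -0.001, 0.0]
contact_force: [0.1, 1.3, -0.3]
opening: 0.173
finger_force: 55.0
```

Emit:
play_rows(translation=[[0,0,0],[0,0,0],[0,0,0],[0,0,0],[0,0,0]], delta_rot=[[0,0,0],[0,0,0],[0,0,0],[0,0,0],[0,0,0]], grip=[-0.6,0,0.2,0.2,0.2])

```text
clock: 21.38
tool_pos: [0.4757, 0.2772, 0.0794]
eef_rot: [0.708, 0.706, -0.001, 0.0]
contact_force: [-0.2, -0.3, 0.4]
opening: 0.594
finger_force: 0.0
```

```bash
python3 - <<'E'
from plan import *
p,q=start()
p,q=gen(p,q,[(p+[0,0,.03],pose(90),3),([.47,.26,.31],pose(90),5),([.385,-.224,.30],pose(43.5),16)],1)
gen(p,q,[([.385,-.224,.23],pose(43.5),3)],1)
E
```

```text
24
{"translation": [[0, 0, -0.01], [0, 0, -0.01], [0, 0, -0.01], [-0.003, -0.001, -0.04], [-0.004, -0.001, -0.04], [-0.003, -0.002, -0.04], [-0.004, -0.001, -0.04], [-0.003, -0.001, -0.041], [-0.03, -0.005, 0.001], [-0.031, -0.004, 0.0], [-0.03, -0.002, 0.001], [-0.031, -0.001, 0.001], [-0.031, 0.001, 0.0], [-0.031, 0.002, 0.001], [-0.03, 0.004, 0.001], [-0.03, 0.006, 0.0], [-0.03, 0.007, 0.001], [-0.03, 0.009, 0.001], [-0.029, 0.01, 0.0], [-0.028, 0.011, 0.001], [-0.028, 0.013, 0.001], [-0.027, 0.015, 0.0], [-0.027, 0.015, 0.001], [-0.025, 0.017, 0.001]], "delta_rot": [[0, 0, -0.1], [0, 0.1, 0], [0, 0, -0.1], [0, 0, 0], [0, 0, 0], [0, 0, 0], [0, 0, 0], [0, 0, 0], [0, 0, 2.9], [0, 0, 2.9], [0, 0, 2.9], [0, 0, 2.9], [0, 0, 2.9], [0, 0, 2.9], [0, 0, 2.9], [0, 0, 2.9], [0, 0, 2.9], [0, 0, 3.0], [0, 0, 2.9], [0, 0, 2.9], [0, 0, 2.9], [0, 0, 2.9], [0, 0, 2.9], [0, 0, 2.9]], "grip": [1, 1, 1, 1, 1, 1, 1, 1, 1, 1, 1, 1, 1, 1, 1, 1, 1, 1, 1, 1, 1, 1, 1, 1]}
3
{"translation": [[0, 0, 0.023], [0, 0, 0.023], [0, 0, 0.024]], "delta_rot": [[0, 0, 0], [0, 0, 0], [0, 0, 0]], "grip": [1, 1, 1]}
```

Emit:
play_rows(translation=[[0,0,-0.01],[0,0,-0.01],[0,0,-0.01],[-0.003,-0.001,-0.04],[-0.004,-0.001,-0.04],[-0.003,-0.002,-0.04],[-0.004,-0.001,-0.04],[-0.003,-0.001,-0.041]], delta_rot=[[0,0,-0.1],[0,0.1,0],[0,0,-0.1],[0,0,0],[0,0,0],[0,0,0],[0,0,0],[0,0,0]], grip=[0.2,0.2,0.2,0.2,0.2,1,1,1])

```text
clock: 22.38
tool_pos: [0.4695, 0.2598, 0.3125]
eef_rot: [0.707, 0.707, -0.0, -0.0]
contact_force: [1.4, 0.5, -0.3]
opening: 0.916
finger_force: 0.0
```

Emit:
play_rows(translation=[[-0.03,-0.005,0.001],[-0.031,-0.004,0.0],[-0.03,-0.002,0.001],[-0.031,-0.001,0.001],[-0.031,0.001,0.0],[-0.031,0.002,0.001],[-0.03,0.004,0.001],[-0.03,0.006,0.0],[-0.03,0.007,0.001],[-0.03,0.009,0.001],[-0.029,0.01,0.0],[-0.028,0.011,0.001],[-0.028,0.013,0.001],[-0.027,0.015,0.0],[-0.027,0.015,0.001],[-0.025,0.017,0.001],[0,0,0.023],[0,0,0.023],[0,0,0.01],[0,0,0]], delta_rot=[[0,0,2.9],[0,0,2.9],[0,0,2.9],[0,0,2.9],[0,0,2.9],[0,0,2.9],[0,0,2.9],[0,0,2.9],[0,0,2.9],[0,0,3.0],[0,0,2.9],[0,0,2.9],[0,0,2.9],[0,0,2.9],[0,0,2.9],[0,0,2.9],[0,0,0],[0,0,0],[0,0,0],[0,0,0]], grip=[1,1,1,1,1,1,1,1,1,1,1,1,1,1,1,1,1,1,1,1])

```text
clock: 24.88
tool_pos: [0.3847, -0.2235, 0.2436]
eef_rot: [0.929, 0.371, -0.001, -0.0]
contact_force: [-0.2, 1.1, -0.1]
opening: 0.997
finger_force: 0.0
```

```bash
python3 - <<'E'
from plan import *
rep()
s=r.snapshot("side");t=r.snapshot("top")
W=np.zeros((600,800,3),np.uint8)
W[:400,:400]=cv2.resize(s[120:220,280:380],(400,400)); W[:400,405:800]=cv2.resize(s[290:390,240:340],(395,400)); W[402:600,:400]=cv2.resize(t[220:270,160:260],(400,198)); W[402:600,405:800]=cv2.resize(t[230:280,310:410],(395,198))
cv2.imwrite('pics/g6.png',W)
p,q=start(); print("grasp pt",proj("side",[.385,-.224,.126]),"tip",proj("side",p+q.apply([0,0,.064])))
gen(p,q,[([.385,-.224,.19],pose(43.5),3),([.385,-.224,.174],pose(43.5),3)],1)
E
```

```text
24.88 [ 0.3847 -0.2235  0.2436] yawtilt [[0.725, 0.688, -0.001], [0.688, -0.725, 0.0], [-0.001, -0.001, -1.0]] q [ 0.48  0.57 -0.1   2.15  0.13  0.42 -0.52] F [-0.2  1.1 -0.1] 0.9966363395252059 0.0
grasp pt [336.4711369  173.23268813] tip [338.34637638 157.42890491]
6
{"translation": [[0, 0, 0.018], [0, 0, 0.018], [0, 0, 0.018], [0, 0, 0.005], [0, 0, 0.006], [0, 0, 0.005]], "delta_rot": [[0, 0, 0], [0, 0, 0], [0, 0, 0], [0, 0, 0], [0, 0, 0], [0, 0, 0]], "grip": [1, 1, 1, 1, 1, 1]}
```

View pics/g6.png

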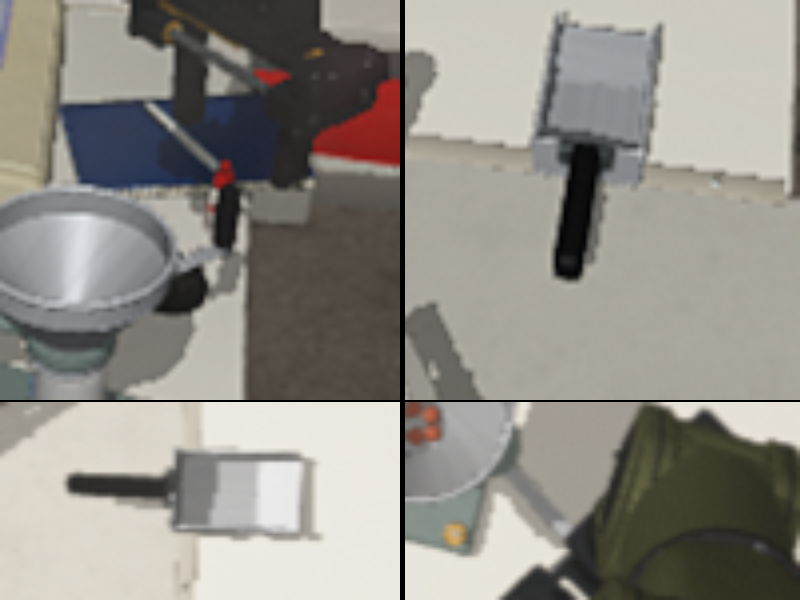

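The scoop stands upright and empty (top right crop). The fingers straddle the lever grip (side crop 228,215). Descending and closing on it.

Emit:
play_rows(translation=[[0,0,0.018],[0,0,0.018],[0,0,0.018],[0,0,0.005],[0,0,0.006],[0,0,0.005],[0,0,0],[0,0,0],[0,0,0],[0,0,0],[0,0,0],[0,0,0],[0,0,0],[0,0,0],[0,0,0],[0,0,0],[0,0,0],[0,0,0]], delta_rot=[[0,0,0],[0,0,0],[0,0,0],[0,0,0],[0,0,0],[0,0,0],[0,0,0],[0,0,0],[0,0,0],[0,0,0],[0,0,0],[0,0,0],[0,0,0],[0,0,0],[0,0,0],[0,0,0],[0,0,0],[0,0,0]], grip=[1,1,1,1,1,1,1,-1,-1,-1,-1,-1,-1,-1,-1,-1,-1,-1], squeeze=30)

```text
clock: 27.22
tool_pos: [0.3854, -0.2244, 0.1736]
eef_rot: [0.929, 0.37, 0.0, 0.001]
contact_force: [1.9, -5.2, -2.7]
opening: 0.195
finger_force: 30.0
```

```bash
python3 - <<'E'
from plan import *
rep()
p,q=start()
piv=np.array([.472,-.141]); a0=np.arctan2(-.224+.141,.385-.472); z=p[2]
w=[]
N=20
for k in range(1,N+1):
    th=1.15*k/N; w.append((np.array([piv[0]+.12*np.cos(a0+th),piv[1]+.12*np.sin(a0+th),.174]),pose(43.5+np.degrees(th)),1))
p,q=gen(p,q,w,-1); print(p)
E
```

```text
27.23 [ 0.3854 -0.2244  0.1736] yawtilt [[0.726, 0.688, 0.001], [0.688, -0.726, -0.001], [-0.0, 0.002, -1.0]] q [ 0.46  0.71 -0.05  2.21  0.16  0.22 -0.55] F [ 1.9 -5.2 -2.7] 0.19503518242653012 30.025059424806386
20
{"translation": [[0, 0.006, 0], [0.001, 0.007, 0], [0, 0.007, 0], [0, 0.007, 0], [0, 0.007, 0], [0.001, 0.007, 0], [0, 0.007, 0], [0, 0.007, 0], [0, 0.006, 0], [0, 0.007, 0], [0.001, 0.007, 0], [0, 0.007, 0], [0, 0.007, 0], [0, 0.007, 0], [0, 0.007, 0], [0.001, 0.007, 0], [0, 0.007, 0], [0, 0.007, 0], [0, 0.006, 0], [0.001, 0.007, 0]], "delta_rot": [[0.1, 0, -3.3], [0, 0, -3.3], [0, 0, -3.3], [0, 0, -3.3], [0, 0, -3.3], [0, 0, -3.3], [0, 0, -3.3], [0, 0, -3.3], [0, 0, -3.3], [0, 0, -3.3], [0, 0, -3.3], [0, 0, -3.3], [0, 0, -3.3], [0, 0, -3.3], [0, 0, -3.3], [0, 0, -3.3], [0, 0, -3.3], [0, 0, -3.2], [0, 0, -3.3], [0, 0, -3.3]], "grip": [-1, -1, -1, -1, -1, -1, -1, -1, -1, -1, -1, -1, -1, -1, -1, -1, -1, -1, -1, -1]}
[ 0.51170974 -0.25378169  0.17363003]
```

Emit:
play_rows(translation=[[0,0.006,0],[0.001,0.007,0],[0,0.007,0],[0,0.007,0],[0,0.007,0],[0.001,0.007,0],[0,0.007,0],[0,0.007,0],[0,0.006,0],[0,0.007,0]], delta_rot=[[0.1,0,-3.3],[0,0,-3.3],[0,0,-3.3],[0,0,-3.3],[0,0,-3.3],[0,0,-3.3],[0,0,-3.3],[0,0,-3.3],[0,0,-3.3],[0,0,-3.3]], grip=[-1,-1,-1,-1,-1,-1,-1,-1,-1,-1])

```text
clock: 28.48
tool_pos: [0.4431, -0.2584, 0.1735]
eef_rot: [0.784, 0.62, -0.001, -0.001]
contact_force: [-2.3, -3.2, 3.7]
opening: 0.198
finger_force: 30.2
```

Emit:
play_rows(translation=[[0.001,0.007,0],[0,0.007,0],[0,0.007,0],[0,0.007,0],[0,0.007,0],[0.001,0.007,0],[0,0.007,0],[0,0.007,0]], delta_rot=[[0,0,-3.3],[0,0,-3.3],[0,0,-3.3],[0,0,-3.3],[0,0,-3.3],[0,0,-3.3],[0,0,-3.3],[0,0,-3.2]], grip=[-1,-1,-1,-1,-1,-1,-1,-1])

```text
clock: 29.48
tool_pos: [0.499, -0.2593, 0.1736]
eef_rot: [0.623, 0.782, -0.001, -0.0]
contact_force: [-1.8, -4.8, 3.7]
opening: 0.196
finger_force: 30.0
```

Emit:
play_rows(translation=[[0,0.006,0],[0.001,0.007,0],[0,0,0],[0,0,0]], delta_rot=[[0,0,-3.3],[0,0,-3.3],[0,0,0],[0,0,0]], grip=[-1,-1,-1,-1])

```text
clock: 29.98
tool_pos: [0.5117, -0.2556, 0.1736]
eef_rot: [0.578, 0.816, -0.001, 0.001]
contact_force: [-0.2, -7.4, 1.1]
opening: 0.2
finger_force: 30.0
```

```bash
python3 - <<'E'
from plan import *
rep()
p,q=start(); print("tool-frame F",q.inv().apply(r.get_state()["contact_force"]).round(1))
piv=np.array([.472,-.141]);d=p[:2]-piv; print("r",np.hypot(*d),"angle",(np.arctan2(d[1],d[0])-np.arctan2(-.083,-.087)))
s=r.snapshot("side");t=r.snapshot("top")
W=np.zeros((600,800,3),np.uint8)
W[:600,:500]=cv2.resize(s[145:265,240:340],(500,600)); W[:300,500:800]=cv2.resize(t[195:275,280:360],(300,300))
cv2.imwrite('pics/g7.png',W)
E
```

```text
29.98 [ 0.5117 -0.2556  0.1736] yawtilt [[-0.332, 0.943, -0.001], [0.943, 0.332, -0.003], [-0.002, -0.001, -1.0]] q [ 0.61  0.83 -0.4   1.83  0.54  0.6   0.21] F [-0.2 -7.4  1.1] 0.20027942638011753 30.041061862721108
tool-frame F [-6.9 -2.7 -1.1]
r 0.12130946007117256 angle 1.1421255248317401
```

View pics/g7.png

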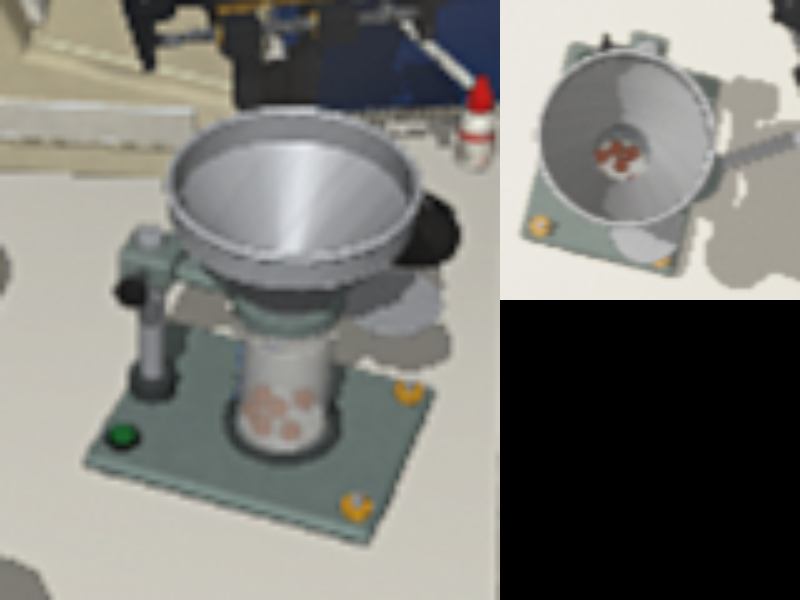

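The balls are in the tube (side crop 285,410). The tangential force is only about 2.7 N, so the lever may be just short of its stop. I'll push on in small steps until the force rises.

Emit:
play_rows(translation=[[-0.001,0.002,0],[0,0.001,0],[0,0,0]], delta_rot=[[0,0,-0.8],[0,0,-0.4],[0,0,0]], grip=[-1,-1,-1])

```text
clock: 30.45
tool_pos: [0.5136, -0.2551, 0.1735]
eef_rot: [0.569, 0.822, -0.002, -0.001]
contact_force: [-3.9, -6.3, 4.5]
opening: 0.201
finger_force: 30.1
```

```bash
cat > f.py <<'E'
from plan import *
rep()
p,q=start(); print("tool-frame F",q.inv().apply(r.get_state()["contact_force"]).round(1))
piv=np.array([.472,-.141]);d=p[:2]-piv; print("r",np.hypot(*d),"angle",(np.arctan2(d[1],d[0])-np.arctan2(-.083,-.087)))
E
python3 f.py
```

```text
30.45 [ 0.5136 -0.2551  0.1735] yawtilt [[-0.352, 0.936, -0.003], [0.936, 0.352, -0.002], [-0.001, -0.004, -1.0]] q [ 0.62  0.83 -0.41  1.82  0.55  0.61  0.23] F [-3.9 -6.3  4.5] 0.20051511242015402 30.104750954558313
tool-frame F [-4.5 -5.9 -4.5]
r 0.12144602590717306 angle 1.1585338412991912
```

Emit:
play_rows(translation=[[0,0.002,0],[0,0.001,0],[0,0,0],[0,0,0]], delta_rot=[[0,0,-0.5],[0,0,0],[0,0,0],[0,0,0]], grip=[-1,-1,-1,-1])

```text
clock: 30.95
tool_pos: [0.5142, -0.2549, 0.1734]
eef_rot: [0.566, 0.824, -0.004, -0.002]
contact_force: [-8.6, -5.6, 8.1]
opening: 0.198
finger_force: 30.2
```

```bash
python3 f.py
```

```text
30.95 [ 0.5142 -0.2549  0.1734] yawtilt [[-0.359, 0.933, -0.008], [0.933, 0.359, -0.003], [-0.0, -0.009, -1.0]] q [ 0.61  0.83 -0.41  1.82  0.55  0.62  0.23] F [-8.6 -5.6  8.1] 0.19829895916058876 30.187670540472027
tool-frame F [ -2.2 -10.1  -8. ]
r 0.12148210190516025 angle 1.1638991352916805
```

The tool moved only 0.6 mm of 3 mm commanded and the force rose to 10 N, so the lever is at its stop. Last check is numeric, comparing where the terracotta pixels are now.

Emit:
play_rows(translation=[[0,0,0],[0,0,0],[0,0,0],[0,0,0]], delta_rot=[[0,0,0],[0,0,0],[0,0,0],[0,0,0]], grip=[-1,-1,-1,-1])

```text
clock: 31.45
tool_pos: [0.5142, -0.2549, 0.1734]
eef_rot: [0.566, 0.824, -0.004, -0.002]
contact_force: [-7.9, -6.1, 8.5]
opening: 0.198
finger_force: 30.2
```

```bash
python3 f.py; python3 - <<'E'
from plan import *
for c in("side","top"):
    im=r.snapshot(c); h=cv2.cvtColor(im,cv2.COLOR_BGR2HSV)
    m=((h[...,0]<14)&(h[...,1]>60)&(h[...,2]>70)).astype(np.uint8); m[:195 if c=="side" else 190]=0; m[300:]=0
    n,_,st,ce=cv2.connectedComponentsWithStats(m)
    print(c,[(st[i].tolist(),ce[i].round().tolist()) for i in range(1,n) if st[i,4]>3 and 200<ce[i][0]<400])
    for z in(.025,.05,.1): print(z,proj(c,[.485,-.0876,z]).round(1))
    for t in("ball_1_center","tube","scoop"): print(t,[(np.round(d["point"],3).tolist(),round(d["confidence"],2)) for d in r.look_for(c,t)[:6]])
E
```

```text
31.45 [ 0.5142 -0.2549  0.1734] yawtilt [[-0.359, 0.933, -0.008], [0.933, 0.359, -0.003], [-0.0, -0.009, -1.0]] q [ 0.61  0.83 -0.41  1.82  0.55  0.62  0.23] F [-7.9 -6.1  8.5] 0.19808655922782675 30.18769553513266
tool-frame F [-2.9 -9.6 -8.5]
r 0.1214915401418648 angle 1.1638169324736072
side [([300, 223, 2, 3, 5], [301.0, 224.0]), ([289, 226, 3, 2, 5], [290.0, 226.0]), ([295, 226, 2, 2, 4], [296.0, 226.0]), ([291, 229, 3, 2, 5], [292.0, 230.0]), ([297, 230, 3, 2, 5], [298.0, 231.0]), ([223, 237, 4, 5, 16], [224.0, 239.0])]
0.025 [296.2 227.1]
0.05 [296.5 220.5]
0.1 [297.1 206.8]
ball_1_center []
tube [([0.485, -0.063, 0.053], 0.93), ([0.32, 0.308, 0.043], 0.8)]
scoop [([0.478, 0.205, 0.008], 0.95)]
top [([305, 233, 12, 8, 56], [311.0, 236.0])]
0.025 [310.7 240.4]
0.05 [311.  239.2]
0.1 [311.6 236.7]
ball_1_center [([0.501, -0.095, 0.024], 0.34), ([0.723, -0.194, 0.024], 0.2)]
tube [([0.319, 0.303, 0.03], 0.64), ([0.502, -0.092, 0.023], 0.44), ([0.487, -0.093, 0.137], 0.34)]
scoop [([0.481, 0.21, 0.007], 0.56)]
```

```bash
python3 -c "
from h import *
print(r.finish_job())"
```

```text
the job is handed in; nothing more can be done
None
```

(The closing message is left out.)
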